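# Pin the hinge of a washed patty press and swing it open

## Task

The lid of the patty press was laid back on its dish after washing and its front latch has caught, but it sits a few millimetres too far forward and the hinge pin still lies loose on the stand. Slide the lid back until it stops, so that the hinge knuckles line up, and push the pin fully home through all three knuckles until its flat tongue meets the outer one, feeling your way if it catches. Then lift the latch paddle at the front and swing the lid up and over until it leans open on its stop, still on its pinned hinge; leave the other things on the stand where they are.

Things in the scene. Friction and masses are not known exactly. Their poses are not given: they have to be found in the camera images.
- press_base: Round cast-aluminium dish of the patty press, fixed, 116 mm across, rim 24 mm high, on rubber feet. Origin under its centre at table height; x points to the hinge at the back, -x to the latch at the front (towards the robot, within 0.5 rad), y along the hinge axis, z up.
- hinge_center (a point): Middle of the hinge axis (along press_base's y), at x 72, y 0, z 34 mm of press_base. Centred on it stand the dish's two fixed knuckles, 22 mm outside, bore 11.5 mm right through, from 24 to 40 mm either side of this point; the lid's knuckle belongs between them.
- keeper (a point): Front end of the latch keeper: a lip 26 mm wide on the dish's front, 12 to 19 mm above the table, at x -75 mm of press_base. The pawl hooks under it.
- stop_bar (a point): Black rubber bar, 10 mm thick, behind and below the hinge axis: the opened lid's heel lands on it when the lid has turned about 1.85 rad (106 degrees).
- lid: Loose round lid, 111 mm across, 0.3 to 0.5 kg, on the dish's rim, a spigot inside it. Frame equals press_base's when in line; starts 3.5 to 6 mm too far forward, skew up to 0.012 rad. Slides on the rim (takes up to 10 N); slid back, the spigot stops on the dish's rear wall, knuckles then in line to 1 mm. Top 32.5 mm up. Turns front edge up and back; stays open past upright, else falls shut.
- lid_knuckle (a point): Middle of the lid's own knuckle, 44 mm long, 22 mm outside, bore 11.5 mm, with 2 mm play each side between the fixed ones; coincides with hinge_center when the lid is in line. A heel 25 mm high stands on it.
- paddle (a joint): Latch paddle at the lid's front, rad: 0 down (latched), grows as its front end is lifted, stop at 0.55; a weak spring (0.03 to 0.06 N m) shuts it. The pawl below it is clear of the keeper from about 0.3. A tight grip that does not turn with the paddle keeps it from lifting: turn the tool with it or pinch lightly.
- paddle_pivot (a point): The paddle's pivot axis (along y) on the lid: 152 mm in front of the lid knuckle's axis and 10 mm above it, 44 mm above the table while shut.
- paddle_grip (a point): Middle of the paddle's steel plate, 40 mm long front to back, 34 mm wide along y, 8 mm thick; 27 mm in front of the pivot and 3 mm above it while down. Both side edges are free for a pinch from above.
- hinge_pin: Loose steel pin, 0.09 kg, lying flat. Origin on its axis, x towards the nose. Shank 10 mm across from x -40 to +50.5 mm, nose bevelled 1.6 mm to 8.2 mm; a flat tongue's shoulder at x -40 mm. Home, the shoulder meets a fixed knuckle's outer face and the origin is at hinge_center. It may go in from either side; the left (+y) has more room.
- pin_tongue (a point): Middle of the pin's flat tongue, 30 mm long (x), 20 mm wide (y), 10 mm thick (z), on the pin's axis at x -55 mm; grip it across its width.
- thermometer: Probe thermometer lying on the stand, 198 mm long; a bystander. It and the pin may swap places.
- timer: Round kitchen timer, 66 mm across, 48 mm high, right of the press; a bystander.
- cup_a: Small steel cup, 64 mm across, 36 mm high, right of the press; a bystander.

How it is judged:
By the outcome, as a careful person would: the job done as asked, in the order asked, and still so for the second after the job is handed in, with the robot touching nothing.
It also fails if it takes over 72 s, if anything falls off the work surface, if the arm or the gripper's body presses on something with over 40 N, if the wrist force passes 120 N, or if a joint passes its speed limit or range.

## Robot

A 7-joint arm with a two-finger parallel gripper is mounted at the origin on a cart in front of the work surface, level with it; the furniture and walls round the work are solid. World frame = base frame: x ahead of the robot, y to its left, z up, the work surface at z = 0. Lengths are in m, angles in rad, forces in N, time in s.
With the tool pointing down it reaches from about 0.425 to 0.8 m from the base axis. Payload 8.3 kg.
Tool frame: the origin (TCP) lies at the very end of the fingers, on their centre line; the grasp point (between the pads) lies 19 mm behind it (manip.pinch_z is the z of the grasp point in the tool frame, in m); z points along the fingers, y is the line along which they close (so a half turn about z gives the same grasp; the last joint's range is limited). The gripper opens to 85 mm and grips with 20 to 120 N. Pads are 22 mm wide; open, the fingers measure 114 mm over their backs; the gripper's body (76 mm by 85 mm) begins 54 mm behind the grasp point. The pads swing forward as they close: fully open they stand 13 mm farther back than shut.
Start: joints at [1.069, 0.383, 0.016, 1.37, -0.006, 1.388, -0.046], TCP at [0.266, -0.566, 0.231] pointing down, gripper open.
Joint ranges: [-2.95, 2.95], [-0.25, 2.06], [-1.52, 1.56], [0.18, 2.33], [-1.44, 4.58], [0.02, 2.06], [-3.01, 3.01]. Speed limits (rad/s): [2.39, 2.39, 3.01, 3.01, 3.14, 3.14, 3.14].

## Interface

Orientations are given as [roll, pitch, yaw] about the fixed x, y, z axes, in that order (R = Rz(yaw) Ry(pitch) Rx(roll)).
In Python, from station import manip, cams gives the robot as it stands. The module is installed in compiled form; this text tells all that it offers.
- The arm moves only by the tool drive_tool, never from a script. Its argument "motion" is one flat list of numbers, 7 for each row, row after row: the turn, a rotation vector about the tool's x, y, z in degrees, then the shift along the tool's x, y, z in mm, then the closure, from -1 (fully open) to 1 (shut). A call has 1 to 12 rows; each row shifts and turns the commanded pose from where the row before left it, along the tool's axes as they then stand; what a row does not reach is not made up. A row lasts 1/8 s, in which the tool goes at most 62.5 mm and 10.7 degrees, less where a joint would pass 70% of its speed; a pose out of reach is approached as far as the arm can. A call with a gripper value outside its range is refused whole. The fingers move at their own pace and stop on an object; the grip force is fixed at half the most. Time passes only in rows, so rows that do not move let the fingers close. It gives the time, the measured TCP pose, the force, the opening and the grip force at its end, in the units of the state.
- manip.state(): the state, without advancing time (a new reading comes with each control period).
- cams.camera(name): name is "side" or "top" or "wrist"; returns a dict with "image" (400x640x3 uint8, red, green, blue), "depth" (400x640 float32, m along the optical axis (not along the pixel's ray), 0 where there is no reading), "fx", "fy", "cx", "cy" (pixels), "eye" and "orientation" of the camera in the world. Camera axes: x right, y up, looking along -z (the intrinsics and any distortion apply to the point x, -y, -z); pixel columns grow to the right and rows downward; lengths in m; the calibration is good to about 2 mm. The wrist camera is an equidistant fisheye: a pixel r from the principal point sees the ray r / f radians off the axis. A picture is of the moment at which its call begins.
- manip.close_job(): hands the job in; it is judged then, once.
The state is a dict: "time": time; "qpos": joint angles; "joint_vel": joint speeds; "effort": joint torques, N m; "position": TCP position; "eef_rot": TCP orientation; "wrist_force": force on the tool from outside, world axes, zero at the start; "moment": the same for the moment, N m; "opening": finger opening in m; "finger_force": force on a finger pad.
Only numpy, scipy, OpenCV 4.12 (cv2) and the standard library are available. Lean on these libraries where they do the work, as an engineer would, in place of code of your own. Each camera call takes 0.05 s, during which the arm holds its last target. There are 200 camera calls.

## Working session

There is one attempt and no reset: what is moved stays moved. The work goes in short steps, Python scripts to look and compute and a tool call to move; the robot and the scene stay as the last step left them, time stands still between calls to the robot, and variables do not carry over. Pictures are saved under pics/ and viewed, at most 10 in all, crops included, and the job is handed in when it is done.

Besides the shell and the picture viewer there is one more tool, called after "Request:" as a command line: name --argument value ..., lists and objects as JSON in quotes. drive_tool: Moves the arm, as the interface text tells. Its arguments: {"type":"object","properties":{"motion":{"type":"array"}},"required":["motion"]}

```bash
mkdir -p pics
cat > h.py <<'E'
import numpy as np, cv2
from station import manip, cams
from scipy.spatial.transform import Rotation as R
def rot(o):
    o=np.array(o,float)
    return o if o.shape==(3,3) else (R.from_euler('xyz',o).as_matrix() if o.size==3 else R.from_quat(o).as_matrix())
def cloud(c):
    h,w=c['depth'].shape; v,u=np.mgrid[0:h,0:w]; d=c['depth']
    p=np.stack([(u-c['cx'])/c['fx']*d,-(v-c['cy'])/c['fy']*d,-d],-1)
    P=p@rot(c['orientation']).T+np.array(c['eye']); P[d==0]=np.nan
    return P
def snap(n,f):
    c=cams.camera(n); cv2.imwrite('pics/'+f,c['image'][:,:,::-1]); return c
E
python3 - <<'E'
from h import *
s=manip.state(); print({k:np.round(v,4) for k,v in s.items()}); print(manip.pinch_z)
for n in('top','side'):
    c=snap(n,n+'0.png'); print(n,c['fx'],c['fy'],c['cx'],c['cy'],c['eye'],c['orientation'],(c['depth']>0).mean())
    np.save(n+'0.npy',cloud(c))
E
```

```text
{'time': np.float64(0.0), 'qpos': array([ 1.0691,  0.3842,  0.0164,  1.3711, -0.0063,  1.3882, -0.0465]), 'joint_vel': array([-0.0003, -0.0012, -0.0012,  0.0003, -0.001 ,  0.0005,  0.0005]), 'effort': array([-5.00000e-04, -6.27607e+01,  8.43900e-01, -3.71824e+01,
        1.65000e-02,  1.42000e-02, -0.00000e+00]), 'position': array([ 0.2653, -0.5653,  0.2303]), 'eef_rot': array([-3.1397,  0.    ,  0.4388]), 'wrist_force': array([0.3458, 0.322 , 0.2455]), 'moment': array([-0.0963,  0.0086, -0.0235]), 'finger_force': np.float64(0.0), 'opening': np.float64(0.0854)}
-0.0187
top 485.5860710315285 485.5860710315285 323.6919202671041 203.2159800296463 [0.45252874 0.13069696 0.98767995] [ 0.10327821  0.01870536 -1.58619405] 0.995828125
side 506.34554132708564 506.34554132708564 323.67726472943224 201.37532106191924 [0.04368341 1.17255683 0.60081306] [ 1.13762025  0.02567432 -2.70460337] 0.9960859375
```

View pics/top0.png

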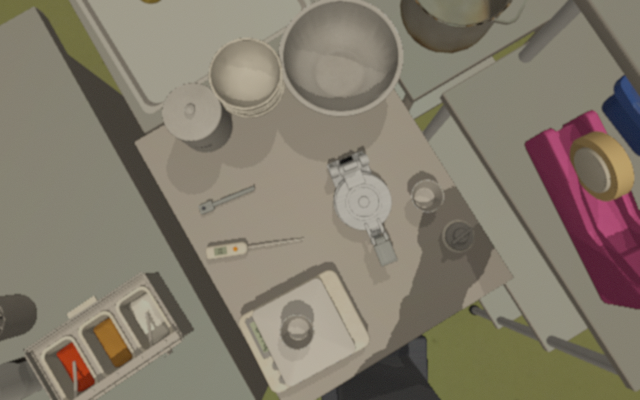

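View pics/side0.png

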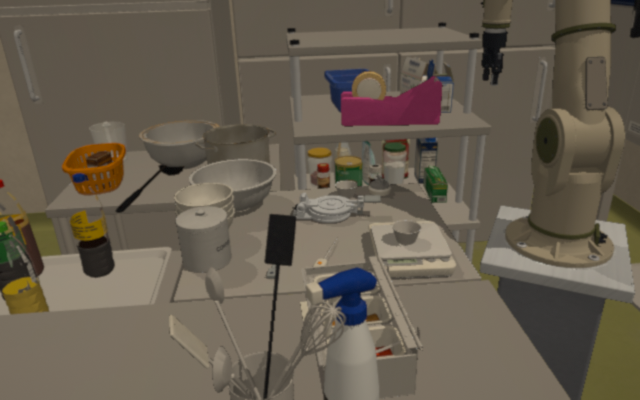

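Top view: the press is centred near (363,200), its hinge near (349,163) and the paddle near (384,253). The pin runs from its tongue at (207,207) to its nose at (254,187). The thermometer is at (255,247).

Run:
```python
from h import *
P=np.load('top0.npy'); img=cv2.imread('pics/top0.png')
for (u,v) in [(363,200),(338,165),(362,157),(349,165),(384,253),(376,228),(207,207),(254,187),(228,198),(280,180),(300,220)]:
    print((u,v),np.round(P[v,u]*1e3,1))
Z=P[...,2]
def comp(m,lo,hi):
    n,l,s,c=cv2.connectedComponentsWithStats(m.astype(np.uint8))
    for i in range(1,n):
        if lo<s[i,4]<hi:
            q=P[l==i]; q2=q[:,:2].astype(np.float32); r=cv2.minAreaRect(q2*1000)
            print(s[i],np.round(np.nanmean(q,0)*1e3,1),np.round(r[0],1),np.round(r[1],1),round(r[2],1))
roi=np.zeros(Z.shape,bool); roi[140:280,185:410]=1
print('z>5'); comp((Z>.004)&roi,20,9000)
print('z>38');comp((Z>.037)&roi,5,9000)
# dark/bright mask for the pin
c=img[130:290,190:420]; cv2.imwrite('pics/crop0.png',cv2.resize(c,None,fx=3.4,fy=3.4,interpolation=cv2.INTER_CUBIC))
```

```text
(363, 200) [556.6  69.4  35.2]
(338, 165) [631.3 117.1  14. ]
(362, 157) [641.2  69.8  42.5]
(349, 165) [622.2  96.5  61. ]
(384, 253) [452.1  32.8  51.9]
(376, 228) [501.9  43.8  17.8]
(207, 207) [550.6 384.9   9.2]
(254, 187) [5.912e+02 2.905e+02 2.000e-01]
(228, 198) [568.3 342.2   8.9]
(280, 180) [605.  236.9  -1. ]
(300, 220) [521.7 196.6  -1.5]
z>5
[185 140  43  13 403] [669.6 378.   52.4] [673.6 383. ] [18.7 79.8] 9.0
[ 327  151   71  116 4110] [554.2  70.8  33.8] [539.3  65. ] [230.2 112.6] 21.1
[198 186  58  29 363] [563.  353.9   9.2] [568.6 345.9] [ 21.5 119.5] 23.0
[206 239  98  22 641] [464.5 328.9  14.3] [470.9 288.8] [ 28.3 198.3] 7.8
[309 270  30  10 186] [409.7 144.9  29.4] [412.  149.6] [56.7 17.6] 89.1
[185 272   5   8  26] [411.6 424.1  12.6] [412.3 425.9] [16.   5.2] 25.4
z>38
[185 140  36  10 255] [668.1 380.9  70.8] [670.5 383.8] [12.5 67.4] 7.0
[329 154  40  35 516] [615.5  92.7  43.7] [608.7  90.4] [55.5 79.7] 20.6
[359 197   4   5   7] [558.6  74.3  37.8] [558.3  74.5] [1.4 9.9] 44.0
[362 197   7  10  21] [552.5  64.9  38.3] [553.   65.1] [ 9.5 17. ] 74.7
[365 225   4   5   9] [503.1  64.4  38.8] [503.3  64.1] [8.5 4.3] 15.8
[370 230  28  37 521] [458.6  33.1  49.4] [461.9  34.2] [63.5 35.8] 20.9
```

View pics/crop0.png

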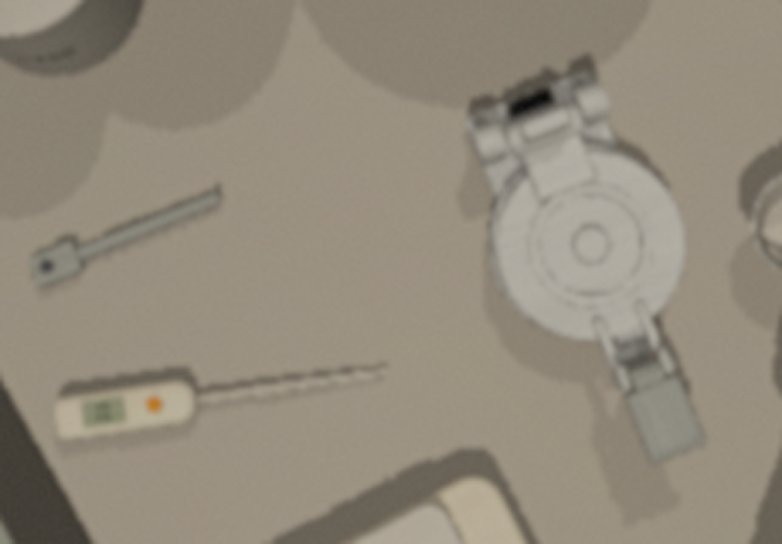

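Crop: the pin is at crop (35..220, 185..280), tongue left and nose right. The hinge knuckles are near crop (488,135) and (592,100), and the paddle is at (665,415). Next I check for obstacles on the way to the press.

Run:
```python
from h import *
A=np.concatenate([np.load(n+'0.npy').reshape(-1,3) for n in('top','side')]); A=A[~np.isnan(A).any(1)]
for y in np.arange(-.7,.5,.1):
    row=[]
    for x in np.arange(.1,.9,.1):
        m=(A[:,0]>=x)&(A[:,0]<x+.1)&(A[:,1]>=y)&(A[:,1]<y+.1)
        row.append(int(1000*np.percentile(A[m,2],99)) if m.sum()>5 else None)
    print(round(y,1),row)
```

```text
-0.7 [-773, 346, 390, 390, 390, 390, 390, None]
-0.6 [-771, 497, 495, 390, 390, 390, 390, 390]
-0.5 [-772, 384, 400, 390, 390, 390, 390, 390]
-0.4 [-771, 161, 278, 389, 390, 390, 390, 390]
-0.3 [-770, -771, 268, 259, 314, 390, 391, 389]
-0.2 [1, None, 3, 145, 162, 224, 384, 132]
-0.1 [13, 3, 3, 29, 36, 160, 162, 126]
-0.0 [13, 39, 31, 52, 39, 58, 94, 94]
0.1 [3, 73, 74, 37, 35, 55, 94, 78]
0.2 [31, 73, 74, 9, 5, 4, 115, 115]
0.3 [21, 23, 32, 18, 12, 116, 127, 116]
0.4 [21, 115, 114, 102, 20, 115, 118, -154]
```

Run:
```python
from h import *
A=np.concatenate([np.load(n+'0.npy').reshape(-1,3) for n in('top','side')]); A=A[~np.isnan(A).any(1)]
m=(A[:,0]>.05)&(A[:,0]<1.3)&(A[:,1]<-.0)&(A[:,1]>-1.1)
A=A[m]
G=np.full((600,650),255,np.uint8)  # 2mm/px ; row: x from 1.3 down, col: y from 0 to -1.1
img=np.zeros((420,370,3),np.uint8)
for p in A[np.argsort(A[:,2])]:
    if p[2]<-.3: continue
    c=cv2.applyColorMap(np.uint8([[np.clip(p[2]/.6*255,0,255)]]),cv2.COLORMAP_JET)[0,0].tolist()
    cv2.circle(img,(int(-p[1]/.003),int((1.3-p[0])/.003)),1,c,-1)
cv2.circle(img,(int(.565/.003),int((1.3-.265)/.003)),5,(255,255,255),1)
a=cv2.resize(img,None,fx=1,fy=1)
w=cams.camera('wrist')['image'][:,:,::-1]; w=cv2.resize(w,(430,269))
o=np.zeros((420,800,3),np.uint8); o[:,:370]=a; o[:269,370:]=w
cv2.imwrite('pics/map.png',o)
q=A[abs(A[:,2]-.39)<.01][:,:2].astype(np.float32); print(cv2.minAreaRect(q*1000), q.min(0),q.max(0))
```

```text
((726.5982666015625, -370.66204833984375), (1068.9476318359375, 1104.680419921875), 17.956911087036133) [ 0.050132  -1.0596203] [ 1.2991517  -0.00927375]
```

View pics/map.png

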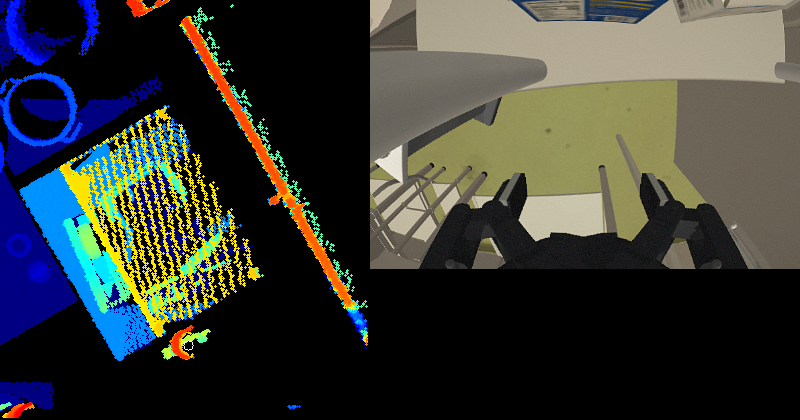

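Map: the hand is at map (188,346), beside a shelf whose top is 0.39 m high and whose near corner is at (160,335). I'll lift above the shelf and cross over.

Request:
drive_tool --motion '[0,0,0,0,0,-62,-1,0,0,0,0,0,-62,-1,0,0,0,0,0,-62,-1,0,0,0,0,0,-62,-1,0,0,0,47,-27,0,-1,0,0,0,47,-27,0,-1,0,0,0,47,-27,0,-1,0,0,0,47,-27,0,-1,0,0,0,47,-27,0,-1,0,0,0,47,-27,0,-1]'

```text
time: 1.4
position: [0.4527, -0.2977, 0.4792]
eef_rot: [-3.141, 0.0, 0.439]
wrist_force: [0.2, 0.1, -0.1]
opening: 0.0854
finger_force: 0.0
```

Request:
drive_tool --motion '[0,0,1,24,-48,0,-1,0,0,1,24,-48,0,-1,0,0,1,24,-48,0,-1,0,0,1,24,-48,0,-1,0,0,0,24,-48,0,-1,0,0,0,24,-48,0,-1,0,0,0,0,0,60,-1,0,0,0,0,0,60,-1,0,0,0,0,0,60,-1,0,0,0,0,0,60,-1,0,0,0,0,0,0,-1]'

```text
time: 2.78
position: [0.4696, 0.0214, 0.235]
eef_rot: [-3.138, 0.01, 0.369]
wrist_force: [0.1, 0.4, 0.4]
opening: 0.0854
finger_force: 0.0
```

Run:
```python
from h import *
c=snap('wrist','w1.png'); print(c['fx'],c['cx'],c['cy'],c['eye'],c['orientation'],(c['depth']>0).mean())
s=manip.state(); print(s['position'],s['eef_rot']); np.savez('w1.npz',**c)
```

```text
309.70691628693146 317.36772078894217 199.0313157795591 [0.54821155 0.05180135 0.37645987] [-0.33544094  0.00238606 -1.20159152] 0.99604296875
[0.47213704 0.02175898 0.23895357] [-3.14032003e+00  3.12628912e-03  3.69024333e-01]
```

View pics/w1.png

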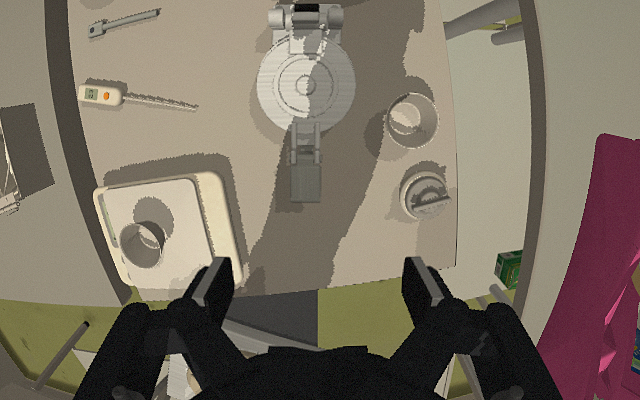

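Wrist view: the paddle plate spans (291–321, 165–202), the lid is centred at (306,86), and the fixed knuckles are at (277,18) and (335,17). Pin and thermometer are on the left.

```bash
cat >> h.py <<'E'
def wray(c,u,v):
    x=np.asarray(u,float)-c['cx'];y=np.asarray(v,float)-c['cy'];r=np.hypot(x,y)+1e-9;t=r/c['fx']
    d=np.stack([np.sin(t)*x/r,-np.sin(t)*y/r,-np.cos(t)],-1)
    return d@rot(c['orientation']).T
def wcloud(c):
    h,w=c['depth'].shape; v,u=np.mgrid[0:h,0:w]
    d=wray(c,u,v); ax=-rot(c['orientation'])[:,2]
    P=d/(d@ax)[...,None]*c['depth'][...,None]+np.array(c['eye']); P[c['depth']==0]=np.nan
    return P
def plane(c,u,v,z):
    d=wray(c,u,v); e=np.array(c['eye']); return (e+d*((z-e[2])/d[...,2])[...,None])*1e3
E
python3 - <<'E'
from h import *
c=dict(np.load('w1.npz')); P=wcloud(c)*1e3; Z=P[...,2]
def rect(m,name):
    n,l,s,_=cv2.connectedComponentsWithStats(m.astype(np.uint8))
    for i in range(1,n):
        if s[i,4]>25:
            q=P[l==i]; r=cv2.minAreaRect(q[:,:2].astype(np.float32)); print(name,s[i],np.round(r[0],1),np.round(r[1],1),round(r[2],1),'z',np.round(np.percentile(q[:,2],[5,50,95]),1))
g=np.zeros(Z.shape,bool); g[0:215,240:375]=1
rect(g&(Z>46)&(np.arange(400)[:,None]>150),'paddle>46')
rect(g&(Z>40)&(np.arange(400)[:,None]<60),'hinge>40')
rect(g&(Z>56)&(np.arange(400)[:,None]<60),'heel>56')
rect(g&(Z>27)&(Z<40),'lid')
h=np.zeros(Z.shape,bool); h[0:50,60:175]=1
rect(h&(Z>3.5),'pin')
print('table',np.nanmedian(Z[110:150,210:240]))
m=g&(Z>28)&(Z<36)
# circle fit on lid outline
ct=max(cv2.findContours((g&(Z>28)).astype(np.uint8),0,2)[0],key=cv2.contourArea)[:,0]
q=P[ct[:,1],ct[:,0]]; q=q[(abs(q[:,2]-32)<4)]
cen=np.array([556,70.]);
for k in range(20):
    d=np.hypot(*(q[:,:2]-cen).T); s=q[abs(d-55.5)<5]
    A=np.c_[2*s[:,:2],np.ones(len(s))]; x=np.linalg.lstsq(A,(s[:,:2]**2).sum(1),rcond=None)[0]; cen=x[:2]
print('lid c',cen,np.sqrt(x[2]+cen@cen),len(s))
for u,v,z in[(291,202,51),(320,202,51),(270,18,34),(343,17,34)]: print(u,v,plane(c,u,v,z/1e3))
E
```

```text
paddle>46 [ 289  151   33   52 1444] [460.1  32.9] [58.7 34.8] 21.1 z [47.3 49.8 51.3]
hinge>40 [268   8  16  17 215] [615.  126.2] [18.4 16.2] 21.6 z [40.4 43.3 45.1]
hinge>40 [329   8  15  16 216] [637.6  66.3] [17.6 14.9] 22.0 z [40.6 43.2 45.1]
hinge>40 [285  12  42  17 613] [620.6  94.1] [17.3 43.4] 20.5 z [40.5 45.7 58.8]
heel>56 [291  12  28  10 254] [620.6  94.5] [10.4 27.4] 20.0 z [56.6 57.8 59.1]
lid [269  10  16  17  74] [612.4 120.5] [12.1 24.2] 70.4 z [28.6 37.1 39.7]
lid [328  19  15   8  59] [628.7  65.1] [17.7  8.3] 82.9 z [29.9 36.6 39.7]
lid [ 256   26  100  130 8169] [553.5  68.1] [131.4 110.1] 58.0 z [30.4 32.1 37.3]
pin [ 87   9  71  29 590] [565.5 345.1] [ 20.  121.6] 20.5 z [ 5.1  8.5 10.4]
table -0.43412724133129466
lid c [553.77941961  68.75162434] 54.47789169866404 134
291 202 [428.15685993  37.8339409   51.        ]
320 202 [439.90510843   7.57324133  51.        ]
270 18 [612.08942299 132.53589719  34.        ]
343 17 [640.65281732  58.77912445  34.        ]
```

Request:
drive_tool --motion '[0,0,0,-8,-8,40,-1,0,0,0,-8,-7,50,-1,0,0,0,0,0,50,-1,0,0,0,0,0,40,-1,0,0,0,0,0,26,-1,0,0,0,0,0,0,-1]'

```text
time: 3.58
position: [0.4548, 0.0303, 0.0347]
eef_rot: [3.141, -0.001, 0.369]
wrist_force: [-0.1, 0.4, 0.1]
opening: 0.0854
finger_force: 0.0
```

Request:
drive_tool --motion '[0,0,0,0,0,0,0.3,0,0,0,0,0,0,1,0,0,0,0,0,0,1,0,0,0,0,0,0,1,0,0,0,0,0,0,1]'

```text
time: 4.2
position: [0.4536, 0.0301, 0.0342]
eef_rot: [3.141, -0.002, 0.369]
wrist_force: [-0.5, -0.7, 6.3]
opening: 0.0324
finger_force: 61.0
```

Request:
drive_tool --motion '[0,0,0,1.5,0,0,1,0,0,0,1.5,0,0,1,0,0,0,1,0,0,1,0,0,0,0,0,0,1]'

```text
time: 4.7
position: [0.4551, 0.0306, 0.0337]
eef_rot: [3.141, 0.003, 0.368]
wrist_force: [-8.7, -2.7, 12.8]
opening: 0.0324
finger_force: 61.7
```

Request:
drive_tool --motion '[0,0,0,0,0,-1.5,1,0,0,0,1,0,-1,1,0,0,0,1,0,0,1,0,0,0,0,0,0,1]'

```text
time: 5.2
position: [0.4582, 0.0323, 0.0356]
eef_rot: [-3.141, 0.0, 0.369]
wrist_force: [-1.3, -0.6, -0.6]
opening: 0.0324
finger_force: 60.3
```

Request:
drive_tool --motion '[0,0,0,1,0,0,1,0,0,0,1,0,0,1,0,0,0,0,0,0,1,0,0,0,0,0,0,1]'

```text
time: 5.7
position: [0.4592, 0.0328, 0.0354]
eef_rot: [-3.141, 0.002, 0.369]
wrist_force: [-4.7, -1.6, -0.4]
opening: 0.0321
finger_force: 60.3
```

Request:
drive_tool --motion '[0,0,0,1.5,0,0,1,0,0,0,1.5,0,0,1,0,0,0,0,0,0,1,0,0,0,0,0,0,1]'

```text
time: 6.2
position: [0.4593, 0.0328, 0.0348]
eef_rot: [-3.141, 0.008, 0.368]
wrist_force: [-15.3, -5.4, 7.8]
opening: 0.0326
finger_force: 61.3
```

The lid is on its stop: 16 N with no further motion, after about 6 mm of travel. I'll relax, open, and look at the hinge.

Request:
drive_tool --motion '[0,0,0,-2,0,-0.5,1,0,0,0,-1,0,0,1,0,0,0,0,0,0,0,0,0,0,0,0,0,-1,0,0,0,0,0,0,-1,0,0,0,0,0,-30,-1,0,0,0,0,0,-55,-1,0,0,0,0,0,-55,-1,0,0,0,0,0,-55,-1,0,0,0,0,0,0,-1]'

```text
time: 7.45
position: [0.4629, 0.0336, 0.2361]
eef_rot: [3.138, -0.009, 0.369]
wrist_force: [-0.7, 1.2, -0.5]
opening: 0.0856
finger_force: 0.0
```

```bash
cat > meas.py <<'E'
from h import *
import sys
c=cams.camera('wrist'); P=wcloud(c)*1e3; Z=P[...,2]; np.savez(sys.argv[1],**c)
cv2.imwrite('pics/'+sys.argv[1]+'.png',c['image'][:,:,::-1])
s=manip.state(); print(s['time'],np.round(s['position'],4),np.round(s['eef_rot'],4))
def rect(m,name):
    n,l,s,_=cv2.connectedComponentsWithStats(m.astype(np.uint8))
    for i in range(1,n):
        if s[i,4]>25:
            q=P[l==i]; r=cv2.minAreaRect(q[:,:2].astype(np.float32)); print(name,s[i],np.round(r[0],1),np.round(r[1],1),round(r[2],1),'z',np.round(np.percentile(q[:,2],[5,50,95]),1))
def box(x0,x1,y0,y1): return (P[...,0]>x0)&(P[...,0]<x1)&(P[...,1]>y0)&(P[...,1]<y1)
rect(box(595,660,45,145)&(Z>40),'hinge>40')
rect(box(420,480,0,65)&(Z>46),'paddle')
rect(box(530,620,270,410)&(Z>3.5),'pin')
E
python3 meas.py w2
```

```text
7.5 [0.4616 0.0333 0.2334] [ 3.1398 -0.0047  0.3691]
hinge>40 [280  10  15  17 210] [614.9 126.5] [19.2 15.2] 20.8 z [40.7 43.  45.3]
hinge>40 [296  10  41  16 572] [625.6  97.5] [16.8 42.8] 21.1 z [40.6 48.2 58.8]
hinge>40 [339  11  16  16 227] [637.3  67.1] [17.9 16.4] 22.8 z [40.3 43.  44.9]
paddle [ 300  153   33   45 1170] [463.1  34. ] [51.  34.2] 23.2 z [47.9 50.  51.3]
paddle [ 209  338  180   62 7831] [475.1  43.2] [13.3 50.4] 22.3 z [310.8 322.3 334.9]
pin [ 95  10  73  29 606] [568.5 345.2] [ 20.7 120.1] 23.9 z [ 5.1  8.5 10.4]
```

Request:
drive_tool --motion '[0,0,0,30,-43,0,-1,0,0,0,30,-43,0,-1,0,0,0,30,-43,0,-1,0,0,0,30,-43,0,-1,0,0,0,30,-43,0,-1,0,0,0,30,-43,0,-1,0,0,0,30,-43,0,-1,0,0,-10.5,0,0,0,-1,0,0,-10.5,0,0,0,-1,0,0,-10.5,0,0,0,-1]'

```text
time: 8.75
position: [0.5469, 0.3896, 0.229]
eef_rot: [-3.14, 0.003, 0.926]
wrist_force: [-0.2, -0.2, 0.8]
opening: 0.0854
finger_force: 0.0
```

Request:
drive_tool --motion '[0,0,-10.5,0,0,20,-1,0,0,-10.5,0,0,20,-1,0,0,-10.5,0,0,20,-1,0,0,-10.5,0,0,20,-1,0,0,-10.5,0,0,20,-1,0,0,-8,0,0,0,-1,0,0,0,0,0,0,-1]'

```text
time: 9.62
position: [0.5467, 0.3892, 0.1293]
eef_rot: [-3.139, -0.0, 1.974]
wrist_force: [0.2, 0.1, 0.8]
opening: 0.0852
finger_force: 0.0
```

```bash
python3 meas.py w3; python3 -c "
import cv2; i=cv2.imread('pics/w3.png'); print(i.shape)"
```

```text
9.675 [0.547  0.3894 0.13  ] [-3.1398e+00 -5.0000e-04  1.9721e+00]
paddle [151 392  25   8 119] [459.   47.6] [46.1 13.5] 37.6 z [46.6 49.8 51.2]
pin [ 309  178   24  115 1583] [568.2 345.9] [ 20.8 121.4] 22.7 z [ 6.3  9.2 10.6]
pin [401 266  28  61 699] [588.5 403.2] [ 2.6 15.2] 21.3 z [145.3 162.8 178.7]
pin [ 426  341   71   59 1235] [598.  401.6] [35.5 16.9] 0.7 z [193.7 203.  215.8]
pin [ 266  345  123   55 5221] [544.7 404.7] [36.3 12.3] 23.2 z [203.4 213.  222.6]
(400, 640, 3)
```

View pics/w3.png

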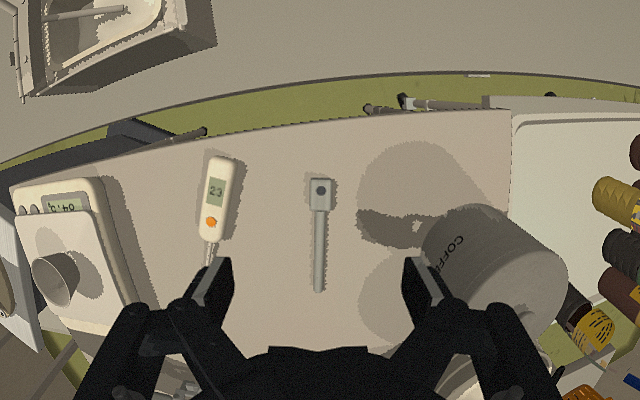

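The tongue is at (320,192) and the shank points down to (318,292), in line with the tool. I descend.

Request:
drive_tool --motion '[0,0,0.3,-1.5,2.6,45,-1,0,0,0,0,0,45,-1,0,0,0,0,0,25,-1,0,0,0,0,0,10,-1,0,0,0,0,0,0,-1]'

```text
time: 10.3
position: [0.5504, 0.3893, 0.0063]
eef_rot: [-3.141, -0.0, 1.968]
wrist_force: [0.0, 0.1, 0.3]
opening: 0.0859
finger_force: 0.0
```

Request:
drive_tool --motion '[0,0,0,0,0,3,0.3,0,0,0,0,0,0,0.6,0,0,0,0,0,0,1,0,0,0,0,0,0,1,0,0,0,0,0,0,1,0,0,0,0,0,0,1]'

```text
time: 11.05
position: [0.5508, 0.3895, 0.0041]
eef_rot: [3.14, -0.0, 1.969]
wrist_force: [0.2, -0.7, 5.6]
opening: 0.0177
finger_force: 59.1
```

Request:
drive_tool --motion '[0,0,0,0,0,-15,1,0,0,0,0,0,-25,1,0,0,0,-30,-8,0,1,0,0,0,-40,-11,0,1,0,0,0,-40,-11,0,1,0,0,2,-32,-8,0,1,0,0,0,0,0,0,1]'

```text
time: 11.92
position: [0.5722, 0.2392, 0.0436]
eef_rot: [-3.141, 0.003, 1.929]
wrist_force: [0.5, 0.6, -1.6]
opening: 0.0175
finger_force: 58.6
```

```bash
cat > m2.py <<'E'
from h import *
import sys
s=manip.state(); print(s['time'],np.round(s['position'],4),np.round(s['eef_rot'],4),np.round(s['wrist_force'],1))
a=cams.camera('wrist'); b=cams.camera('top')
np.savez(sys.argv[1]+'w',**a); np.savez(sys.argv[1]+'t',**b)
o=np.zeros((560,800,3),np.uint8)
o[:280,:448]=cv2.resize(a['image'],(448,280)); o[280:,:448]=cv2.resize(a['image'][200:400,160:480],(448,280))
o[:,448:]=cv2.resize(b['image'][120:260,250:338],(352,560),interpolation=cv2.INTER_CUBIC)
cv2.imwrite('pics/'+sys.argv[1]+'.png',o[:,:,::-1])
E
python3 m2.py p1
```

```text
11.925 [0.5722 0.2392 0.0436] [-3.1413e+00  2.5000e-03  1.9285e+00] [ 0.5  0.6 -1.6]
```

View pics/p1.png

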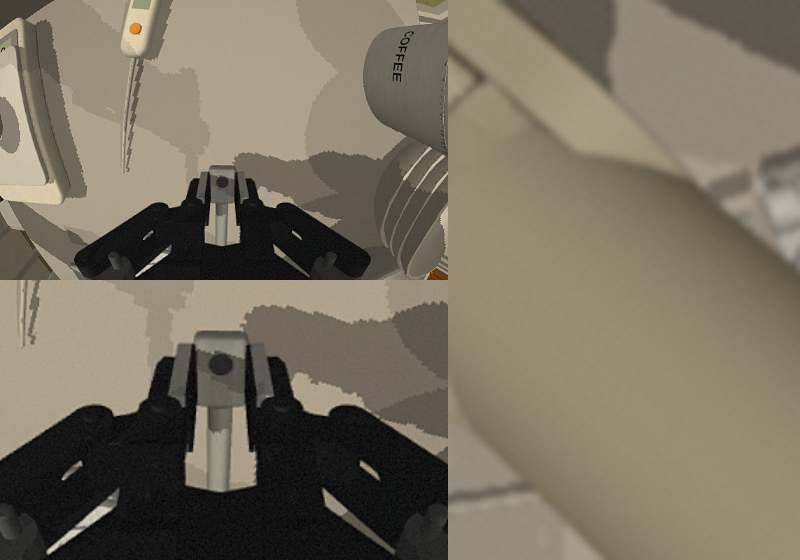

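Wrist view: the tongue is held at (222,182) in the upper panel and the shank runs straight down between the fingers to (222,240). The arm blocks the top view.

Run:
```python
from h import *
c=dict(np.load('p1w.npz')); P=wcloud(c)
T=R.from_euler('xyz',[-3.1413,.0025,1.9285]).as_matrix(); p=np.array([.5722,.2392,.0436])
L=((P-p)@T)*1e3
g=c['image'].astype(int).sum(2)
m=(L[...,2]<15)&(L[...,2]>-15)&(abs(L[...,1])<13)&(L[...,0]<40)&(L[...,0]>-80)
for a in range(-80,30,6):
    q=L[m&(L[...,0]>=a)&(L[...,0]<a+6)]
    if len(q)>8: print(a,len(q),'y',np.round(np.percentile(q[:,1],[2,50,98]),1),'z',np.round(np.percentile(q[:,2],[2,20,50,90]),1))
print('table z', np.nanmedian(P[100:150,230:280,2]))
```

```text
-68 24 y [-5.3  0.8  4.2] z [-5.1 -4.5 -3.3 -1.1]
-62 102 y [-5.1 -0.5  4.2] z [-6.1 -5.3 -4.8 -2.3]
-56 115 y [-5.1 -0.1  4.7] z [-6.4 -5.4 -4.6 -1.4]
-50 123 y [-5.5 -0.1  4.7] z [-6.1 -5.2 -4.5 -1.4]
-44 127 y [-5.2 -0.1  4.6] z [-6.1 -5.2 -4.5 -2.1]
-38 119 y [-4.1 -0.1  4.5] z [-6.  -5.2 -4.6 -3.1]
-32 144 y [-4.6 -0.1  4.5] z [-6.3 -5.3 -4.6 -2.7]
-26 151 y [-4.6 -0.1  4.9] z [-6.  -5.3 -4.6 -2.6]
-20 163 y [-6.9 -0.1  8. ] z [-6.2 -5.4 -4.9 -3.7]
-14 319 y [-8.   1.   9.5] z [-9.5 -6.  -5.5 -4.8]
-8 353 y [-8.2  0.5  9.7] z [-8.6 -6.1 -5.6 -4.9]
-2 363 y [-8.1  0.5  9.6] z [-6.9 -6.1 -5.6 -4.7]
4 388 y [-8.1  0.7  9.6] z [-14.4  -6.2  -5.6  -4.8]
10 694 y [-12.3  -0.   12.3] z [-14.2  -7.3  -5.   -0.3]
table z -0.00027780880614194925
```

Request:
drive_tool --motion '[0,0,0,0,0.3,5,1,0,0,0,0,0,5,1,0,0,0,0,0,0,1,0,0,0,0,0,0,1]'

```text
time: 12.52
position: [0.5707, 0.244, 0.0332]
eef_rot: [-3.141, -0.0, 1.935]
wrist_force: [0.1, 0.5, -0.6]
opening: 0.0171
finger_force: 58.6
```

Request:
drive_tool --motion '[0,0,0.2,-5,0,0,1,0,0,0,-5,0,0,1,0,0,0,-4,0,0,1,0,0,0,-4,0,0,1,0,0,0,0,0,0,1]'

```text
time: 13.15
position: [0.5778, 0.2261, 0.0334]
eef_rot: [3.141, 0.0, 1.93]
wrist_force: [1.3, -1.3, -1.4]
opening: 0.0178
finger_force: 58.6
```

Request:
drive_tool --motion '[0,0,0,-4,0,0,1,0,0,0,-4,0,0,1,0,0,0,-4,0,0,1,0,0,0,-4,0,0,1,0,0,0,0,0,0,1]'

```text
time: 13.78
position: [0.5833, 0.2111, 0.0333]
eef_rot: [3.141, 0.001, 1.93]
wrist_force: [2.5, 0.3, -0.7]
opening: 0.0176
finger_force: 58.6
```

Request:
drive_tool --motion '[0,0,0,-5,0,0,1,0,0,0,-5,0,0,1,0,0,0,-5,0,0,1,0,0,0,-5,0,0,1,0,0,0,-5,0,0,1,0,0,0,-5,0,0,1,0,0,0,0,0,0,1]'

```text
time: 14.65
position: [0.5939, 0.1827, 0.0333]
eef_rot: [-3.141, 0.001, 1.93]
wrist_force: [2.4, -0.9, -0.6]
opening: 0.0177
finger_force: 58.6
```

Request:
drive_tool --motion '[0,0,0,-4,0,0,1,0,0,0,-4,0,0,1,0,0,0,-4,0,0,1,0,0,0,-4,0,0,1,0,0,0,0,0,0,1]'

```text
time: 15.28
position: [0.5995, 0.1679, 0.0333]
eef_rot: [3.142, 0.001, 1.93]
wrist_force: [2.2, 0.2, -0.2]
opening: 0.0178
finger_force: 58.6
```

Request:
drive_tool --motion '[0,0,0,-5,0,0,1,0,0,0,-5,0,0,1,0,0,0,-4,0,0,1,0,0,0,-2,0,0,1,0,0,0,-2,0,0,1,0,0,0,0,0,0,1]'

```text
time: 16.02
position: [0.6056, 0.1516, 0.0333]
eef_rot: [3.142, 0.0, 1.931]
wrist_force: [2.0, -0.6, -1.3]
opening: 0.0178
finger_force: 58.6
```

Request:
drive_tool --motion '[0,0,0,-1.5,0,0,1,0,0,0,-1.5,0,0,1,0,0,0,-1,0,0,1,0,0,0,0,0,0,1]'

```text
time: 16.52
position: [0.6064, 0.1494, 0.0333]
eef_rot: [-3.142, -0.001, 1.932]
wrist_force: [-1.3, 4.2, -0.5]
opening: 0.0179
finger_force: 58.6
```

Request:
drive_tool --motion '[0,0,0,-1.5,0,0,1,0,0,0,-1,0,0,1,0,0,0,0,0,0,1]'

```text
time: 16.9
position: [0.6064, 0.1492, 0.0334]
eef_rot: [3.142, -0.004, 1.934]
wrist_force: [-3.8, 9.1, -1.5]
opening: 0.0174
finger_force: 58.6
```

Request:
drive_tool --motion '[0,0,0,1.5,0,0,1,0,0,0,0,0,0,0.5,0,0,0,0,0,0,0.5,0,0,0,0,0,0,0.5,0,0,0,0,0,-15,0.5,0,0,0,0,0,-45,0.5,0,0,0,0,0,-50,0,0,0,0,0,0,-50,-0.2,0,0,0,0,0,-30,-1,0,0,0,0,0,0,-1]'

```text
time: 18.15
position: [0.6084, 0.1482, 0.2277]
eef_rot: [3.135, 0.001, 1.931]
wrist_force: [0.6, 0.1, 0.1]
opening: 0.0842
finger_force: 0.0
```

```bash
cat > m3.py <<'E'
from h import *
import sys
s=manip.state(); print(s['time'],np.round(s['position'],4),np.round(s['eef_rot'],4),np.round(s['wrist_force'],1))
c=cams.camera('wrist'); np.savez(sys.argv[1],**c); cv2.imwrite('pics/'+sys.argv[1]+'.png',c['image'][:,:,::-1])
P=wcloud(c)*1e3
h=np.array([626.2,96.6,0]); ex=np.array([.9357,.3527,0]); ey=np.array([-.3527,.9357,0])
L=np.stack([(P-h)@ex,(P-h)@ey,P[...,2]],-1)
m=(abs(L[...,0])<16)&(L[...,1]>40)&(L[...,1]<80)&(L[...,2]>20)&(L[...,2]<48)
q=L[m]
for a in range(38,80,3):
    k=q[(q[:,1]>=a)&(q[:,1]<a+3)]
    if len(k)>4: print(a,len(k),np.round(np.percentile(k,[5,95],0).ravel(),1))
for nm,x0,x1,zz in(('paddle',-210,-145,44),):
    k=L[(L[...,0]>x0)&(L[...,0]<x1)&(abs(L[...,1])<30)&(L[...,2]>zz)&(L[...,2]<80)]
    print(nm,len(k),np.round(np.percentile(k,[1,50,99],0),1) if len(k) else '')
E
python3 m3.py w4
```

```text
18.15 [0.6084 0.1482 0.2277] [3.1354e+00 7.0000e-04 1.9312e+00] [0.6 0.1 0.1]
38 22 [-7.2 40.  37.4  8.3 40.7 43.1]
41 50 [-8.4 41.1 36.   8.4 43.9 38.9]
44 43 [-8.3 44.3 36.1  9.4 46.9 39.1]
47 47 [-9.1 47.1 36.8  8.3 49.6 39.3]
50 51 [-8.8 50.3 36.5  8.9 52.9 39.6]
53 43 [-8.3 53.1 36.5  8.3 55.8 39.3]
56 51 [-8.8 56.2 36.4  8.9 58.8 39.2]
59 46 [-9.  59.5 36.4  9.1 61.9 39.2]
62 45 [-8.2 62.1 36.2  9.2 64.4 39.3]
65 52 [-8.7 65.2 36.7  8.3 67.6 39. ]
68 54 [-8.2 68.4 33.5  8.7 70.6 38.2]
paddle 1049 [[-200.2  -16.7   44.7]
 [-171.3    1.1   49.8]
 [-146.1   17.1   52. ]]
```

View pics/w4.png

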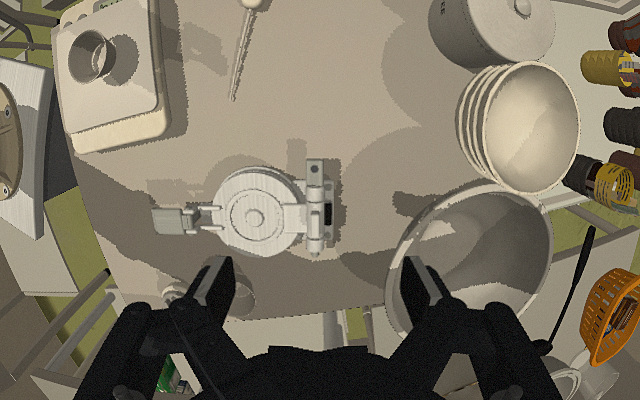

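The pin is home: the tongue spans y 40–70 mm beyond the hinge centre, at (316,175), and the nose is out the other side at (315,255). Next I return to the paddle.

Request:
drive_tool --motion '[0,0,0,-14,-45,0,-1,0,0,0,-14,-45,0,-1,0,0,0,-14,-45,0,-1,0,0,0,-13,-46,0,-1,0,0,10,0,0,0,-1,0,0,10,0,0,0,-1,0,0,10,0,0,0,-1,0,0,10,0,0,0,-1,0,0,10,0,0,0,-1,0,0,10,0,0,0,-1,0,0,10,0,0,0,-1,0,0,10,0,0,0,-1]'

```text
time: 19.7
position: [0.4565, 0.0318, 0.2225]
eef_rot: [-3.141, 0.001, 0.529]
wrist_force: [0.2, -0.0, 0.2]
opening: 0.0853
finger_force: 0.0
```

Request:
drive_tool --motion '[0,0,10,0,0,30,-1,0,0,0,0,0,40,-1,0,0,0,0,0,40,-1,0,0,0,0,0,20,-1,0,0,0,0,0,0,-1,0,0,0,0,0,0,-1]'

```text
time: 20.45
position: [0.4574, 0.0321, 0.0939]
eef_rot: [-3.142, -0.0, 0.36]
wrist_force: [0.5, -0.0, 1.0]
opening: 0.0857
finger_force: 0.0
```

Request:
drive_tool --motion '[0,0,0,1.5,-0.7,30,-1,0,0,0,0,0,20,-1,0,0,0,0,0,11,-1,0,0,0,0,0,0,0.2,0,0,0,0,0,0,1,0,0,0,0,0,0,1,0,0,0,0,0,0,1,0,0,0,0,0,0,1]'

```text
time: 21.45
position: [0.4589, 0.0331, 0.0331]
eef_rot: [3.141, -0.001, 0.36]
wrist_force: [-1.6, -0.3, 6.9]
opening: 0.0324
finger_force: 60.3
```

Run:
```python
import numpy as np
d=np.pi/180
def rt(v,a): return np.array([v[0]*np.cos(a)+v[1]*np.sin(a),-v[0]*np.sin(a)+v[1]*np.cos(a)])
def tcp(th,tilt):
    rel=np.clip(tilt-th,0,28.6)
    C=rt(np.array([-152,10.])+rt(np.array([-27,3.]),rel*d),th*d)
    return C+rt(np.array([0,-15.]),tilt*d)
seq=[(0,t) for t in(0,7.2,14.4,21.6,28.6)]+[(2,30.6),(4,32.6),(6,34.6),(8,36.6)]+[(t,36.6) for t in range(14,105,6)]
for (a,b),(e,f) in zip(seq[:-1],seq[1:]):
    D=tcp(e,f)-tcp(a,b); x=np.array([np.cos(b*d),-np.sin(b*d)]); z=np.array([-np.sin(b*d),-np.cos(b*d)])
    print((e,f),'ry',round(-(f-b),1),'x %.1f z %.1f'%(D@x,D@z),'tcp rel start',np.round(tcp(e,f)-tcp(0,0),1))
```

```text
(0, 7.2) ry -7.2 x -1.3 z -3.5 tcp rel start [-1.3  3.5]
(0, 14.4) ry -7.2 x -1.3 z -3.5 tcp rel start [-2.1  7.1]
(0, 21.6) ry -7.2 x -1.3 z -3.5 tcp rel start [-2.5 10.8]
(0, 28.6) ry -7.0 x -1.3 z -3.4 tcp rel start [-2.4 14.4]
(2, 30.6) ry -2.0 x -2.6 z -5.8 tcp rel start [-1.9 20.7]
(4, 32.6) ry -2.0 x -2.6 z -5.8 tcp rel start [-1.1 27. ]
(6, 34.6) ry -2.0 x -2.6 z -5.8 tcp rel start [-0.2 33.3]
(8, 36.6) ry -2.0 x -2.6 z -5.8 tcp rel start [ 1.  39.5]
(14, 36.6) ry -0.0 x -5.9 z -14.8 tcp rel start [ 5.1 54.9]
(20, 36.6) ry -0.0 x -4.4 z -15.3 tcp rel start [10.8 69.8]
(26, 36.6) ry -0.0 x -2.7 z -15.7 tcp rel start [17.9 84.1]
(32, 36.6) ry -0.0 x -1.1 z -15.9 tcp rel start [26.6 97.5]
(38, 36.6) ry -0.0 x 0.7 z -16.6 tcp rel start [ 37.  110.4]
(44, 36.6) ry -0.0 x 2.8 z -18.6 tcp rel start [ 50.3 123.7]
(50, 36.6) ry -0.0 x 4.7 z -18.2 tcp rel start [ 65.  135.4]
(56, 36.6) ry -0.0 x 6.6 z -17.6 tcp rel start [ 80.7 145.6]
(62, 36.6) ry -0.0 x 8.4 z -16.8 tcp rel start [ 97.5 154.1]
(68, 36.6) ry -0.0 x 10.1 z -15.8 tcp rel start [115.1 160.8]
(74, 36.6) ry -0.0 x 11.7 z -14.7 tcp rel start [133.2 165.6]
(80, 36.6) ry -0.0 x 13.2 z -13.4 tcp rel start [151.8 168.5]
(86, 36.6) ry -0.0 x 14.5 z -11.9 tcp rel start [170.5 169.4]
(92, 36.6) ry -0.0 x 15.7 z -10.4 tcp rel start [189.3 168.4]
(98, 36.6) ry -0.0 x 16.7 z -8.7 tcp rel start [207.8 165.4]
(104, 36.6) ry -0.0 x 17.5 z -6.9 tcp rel start [226.  160.5]
```

Request:
drive_tool --motion '[0,0,0,0,0,-1.3,1,0,-3.6,0,-0.6,0,-1.8,1,0,-3.6,0,-0.7,0,-1.7,1,0,-3.6,0,-0.6,0,-1.8,1,0,-3.6,0,-0.7,0,-1.7,1,0,0,0,0,0,0,1]'

```text
time: 22.2
position: [0.4569, 0.0329, 0.0404]
eef_rot: [-3.141, 0.252, 0.361]
wrist_force: [1.4, -0.3, -1.3]
opening: 0.0327
finger_force: 59.9
```

Request:
drive_tool --motion '[0,-3.6,0,-0.6,0,-1.8,1,0,-3.6,0,-0.7,0,-1.7,1,0,-3.6,0,-0.6,0,-1.8,1,0,-3.4,0,-0.7,0,-1.6,1,0,0,0,0,0,0,1]'

```text
time: 22.82
position: [0.4564, 0.0326, 0.0475]
eef_rot: [-3.141, 0.498, 0.361]
wrist_force: [0.4, -0.1, -2.2]
opening: 0.0322
finger_force: 59.8
```

Request:
drive_tool --motion '[0,-2,0,-2.6,0,-5.8,1,0,-2,0,-2.6,0,-5.8,1,0,-2,0,-2.6,0,-5.8,1,0,-2,0,-2.6,0,-5.8,1,0,0,0,0,0,0,1]'

```text
time: 23.45
position: [0.4601, 0.0338, 0.0732]
eef_rot: [-3.141, 0.635, 0.36]
wrist_force: [2.2, 0.3, -2.8]
opening: 0.0322
finger_force: 59.9
```

Run:
```python
from h import *
s=manip.state(); print(s['time'],np.round(s['position'],4),np.round(s['eef_rot'],4),np.round(s['wrist_force'],1),np.round(s['qpos'],2))
c=cams.camera('side'); cv2.imwrite('pics/s1.png',cv2.resize(c['image'][160:250,270:430,::-1],None,fx=5,fy=5,interpolation=cv2.INTER_CUBIC))
P=cloud(c)*1e3; h=np.array([626.2,96.6,0]); ex=np.array([.9357,.3527,0]); ey=np.array([-.3527,.9357,0])
L=np.stack([(P-h)@ex,(P-h)@ey,P[...,2]],-1)
for a in range(-130,0,10):
    m=(L[...,0]>=a)&(L[...,0]<a+10)&(abs(L[...,1])<30)&(L[...,2]>15)&(L[...,2]<150); q=L[m]
    if len(q)>2: print(a,len(q),np.round(np.percentile(q[:,2],[10,50,90]),1))
```

```text
23.45 [0.4601 0.0338 0.0732] [-3.1412  0.6353  0.3604] [ 2.2  0.3 -2.8] [ 0.22  0.76 -0.66  1.46  0.39  1.72 -1.73]
-130 56 [18.6 46.5 53.7]
-120 50 [20.3 48.3 52.4]
-110 46 [ 46.2  48.1 142. ]
-100 38 [44.9 47.3 50.3]
-90 38 [43.1 45.3 47.2]
-80 32 [42.5 44.4 47.3]
-70 30 [40.7 42.6 46.1]
-60 35 [38.6 40.2 42.9]
-50 37 [37.3 39.9 41.8]
-40 36 [36.6 40.  42.6]
-30 51 [23.5 36.9 41.8]
-20 37 [21.6 38.  39.8]
-10 48 [38.2 42.5 53.7]
```

The lid is tilting up by about 7°, so the latch is free. I continue the arc.

Request:
drive_tool --motion '[0,0,0,-3,0,-7.4,1,0,0,0,-3,0,-7.4,1,0,0,0,-2.2,0,-7.6,1,0,0,0,-2.2,0,-7.7,1,0,0,0,-1.4,0,-7.8,1,0,0,0,-1.4,0,-7.9,1,0,0,0,-0.5,0,-8,1,0,0,0,-0.5,0,-8,1,0,0,0,0,0,0,1]'

```text
time: 24.62
position: [0.4839, 0.0428, 0.1319]
eef_rot: [3.142, 0.638, 0.36]
wrist_force: [3.5, 0.6, -5.4]
opening: 0.0322
finger_force: 59.8
```

Request:
drive_tool --motion '[0,0,0,0.3,0,-8.3,1,0,0,0,0.4,0,-8.3,1,0,0,0,1.4,0,-9.3,1,0,0,0,1.4,0,-9.3,1,0,0,0,2.3,0,-9.1,1,0,0,0,2.4,0,-9.1,1,0,0,0,3.3,0,-8.8,1,0,0,0,3.3,0,-8.8,1,0,0,0,0,0,0,1]'

```text
time: 25.75
position: [0.5345, 0.062, 0.1798]
eef_rot: [-3.142, 0.638, 0.36]
wrist_force: [0.4, -0.6, -8.1]
opening: 0.0322
finger_force: 60.3
```

Request:
drive_tool --motion '[0,0,0,4.2,0,-8.4,1,0,0,0,4.2,0,-8.4,1,0,0,0,5,0,-7.9,1,0,0,0,5.1,0,-7.9,1,0,0,0,5.8,0,-7.4,1,0,0,0,5.9,0,-7.3,1,0,0,0,6.6,0,-6.7,1,0,0,0,6.6,0,-6.7,1,0,0,0,0,0,0,1]'

```text
time: 26.88
position: [0.5913, 0.0831, 0.1964]
eef_rot: [3.138, 0.63, 0.359]
wrist_force: [-7.5, -3.1, 20.9]
opening: 0.0326
finger_force: 62.2
```

Run:
```python
from h import *
s=manip.state(); print(s['time'],np.round(s['position'],4),np.round(s['eef_rot'],4),np.round(s['wrist_force'],1),np.round(s['qpos'],2))
c=cams.camera('side'); cv2.imwrite('pics/s2.png',cv2.resize(c['image'][120:260,240:440,::-1],None,fx=4,fy=4,interpolation=cv2.INTER_CUBIC))
```

```text
26.875 [0.5913 0.0831 0.1964] [3.1377 0.6303 0.3589] [-7.5 -3.1 20.9] [-0.37  0.88  0.31  0.85 -0.09  2.06 -1.32]
```

View pics/s2.png

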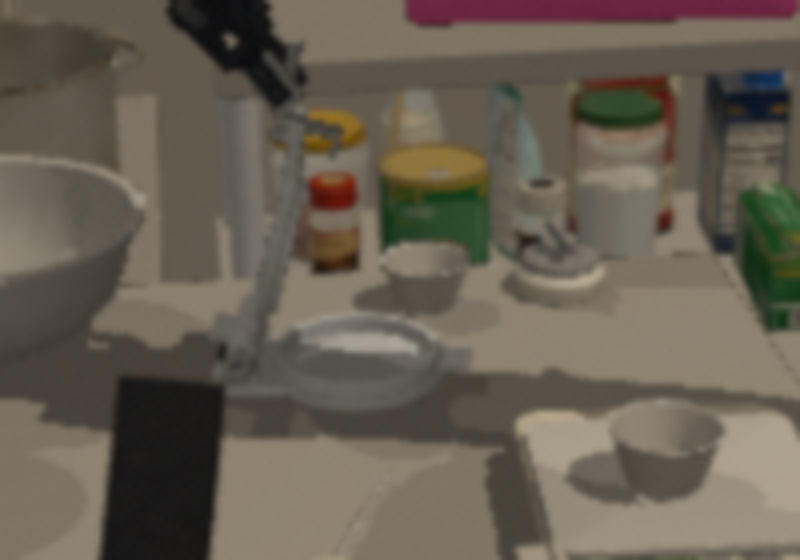

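Side view: the lid stands near 77°, held at the paddle (290,95). Wrist joint 6 is at its limit, so I tilt the tool back towards vertical about the pinch point.

Request:
drive_tool --motion '[0,4,0,1,0,-1.5,1,0,4,0,1,0,-1,1,0,4,0,1,0,0,1,0,4,0,1,0,0,1,0,0,0,0,0,0,1]'

```text
time: 27.55
position: [0.5936, 0.0847, 0.1945]
eef_rot: [-3.14, 0.357, 0.361]
wrist_force: [-1.3, -0.9, -4.9]
opening: 0.0323
finger_force: 61.2
```

Run:
```python
import numpy as np
d=np.pi/180
def tcp(a,t): return np.array([-176.5*np.cos(a*d),176.5*np.sin(a*d)])+15*np.array([-np.sin(t*d),-np.cos(t*d)])
n=9;A=np.linspace(80.4,107.4,n+1);T=np.linspace(20.5,11.5,n+1)
for i in range(n):
    D=tcp(A[i+1],T[i+1])-tcp(A[i],T[i]);b=T[i]*d
    print(round(T[i]-T[i+1],1),'x %.1f z %.1f'%(D@[np.cos(b),-np.sin(b)],D@[-np.sin(b),-np.cos(b)]))
print(tcp(107.4,11.5)-tcp(80.4,20.5))
```

```text
1.0 x 8.4 z -4.4
1.0 x 8.7 z -3.8
1.0 x 8.9 z -3.3
1.0 x 9.1 z -2.6
1.0 x 9.3 z -2.0
1.0 x 9.4 z -1.4
1.0 x 9.5 z -0.7
1.0 x 9.5 z -0.1
1.0 x 9.5 z 0.5
[84.47797533 -6.25367029]
```

Request:
drive_tool --motion '[0,1,0,8.4,0,-4.4,1,0,1,0,8.7,0,-3.8,1,0,1,0,8.9,0,-3.3,1,0,1,0,9.1,0,-2.6,1,0,1,0,9.3,0,-2,1,0,0,0,0,0,0,1]'

```text
time: 28.3
position: [0.6393, 0.1013, 0.1936]
eef_rot: [-3.142, 0.27, 0.36]
wrist_force: [-1.5, -0.7, 1.0]
opening: 0.0323
finger_force: 59.3
```

Request:
drive_tool --motion '[0,1,0,9.4,0,-1.4,1,0,1,0,9.5,0,-0.7,1,0,1,0,9.5,0,0,1,0,1,0,6,0,0.5,1,0,0,0,0,0,0,1,0,0,0,0,0,0,1]'

```text
time: 29.05
position: [0.6704, 0.113, 0.1869]
eef_rot: [-3.141, 0.201, 0.36]
wrist_force: [-2.2, -1.3, -0.2]
opening: 0.0323
finger_force: 59.7
```

Request:
drive_tool --motion '[0,0.5,0,4,0,0.5,1,0,0.5,0,4,0,0.6,1,0,0,0,0,0,0,1,0,0,0,0,0,0,1]'

```text
time: 29.55
position: [0.6776, 0.1159, 0.1845]
eef_rot: [-3.141, 0.183, 0.36]
wrist_force: [-2.0, -0.7, 2.1]
opening: 0.0324
finger_force: 59.7
```

Request:
drive_tool --motion '[0,0,0,0,0,0,0.2,0,0,0,0,0,0,-1,0,0,0,0,0,0,-1,0,0,0,0,0,0,-1,0,0,0,0,0,-15,-1,0,0,0,0,0,-40,-1,0,0,0,0,0,-60,-1,0,0,0,0,0,-50,-1,0,0,0,-40,0,0,-1,0,0,0,-60,0,0,-1,0,0,0,0,0,0,-1]'

```text
time: 30.92
position: [0.6074, 0.0883, 0.3644]
eef_rot: [-3.141, 0.182, 0.356]
wrist_force: [0.8, -0.2, 0.3]
opening: 0.0851
finger_force: 0.0
```

Run:
```python
from h import *
s=manip.state(); print(s['time'],np.round(s['position'],4),np.round(s['wrist_force'],1))
c=cams.camera('side'); w=cams.camera('wrist')
o=np.zeros((560,800,3),np.uint8); o[:280,:400]=cv2.resize(c['image'][120:260,240:440],(400,280)); o[:280,400:]=cv2.resize(c['image'],(400,280))
o[280:,:448]=cv2.resize(w['image'],(448,280)); t=cams.camera('top'); o[280:,448:]=cv2.resize(t['image'][100:280,185:411],(352,280))
cv2.imwrite('pics/fin.png',o[:,:,::-1])
```

```text
30.925 [0.6074 0.0883 0.3644] [ 0.8 -0.2  0.3]
```

View pics/fin.png

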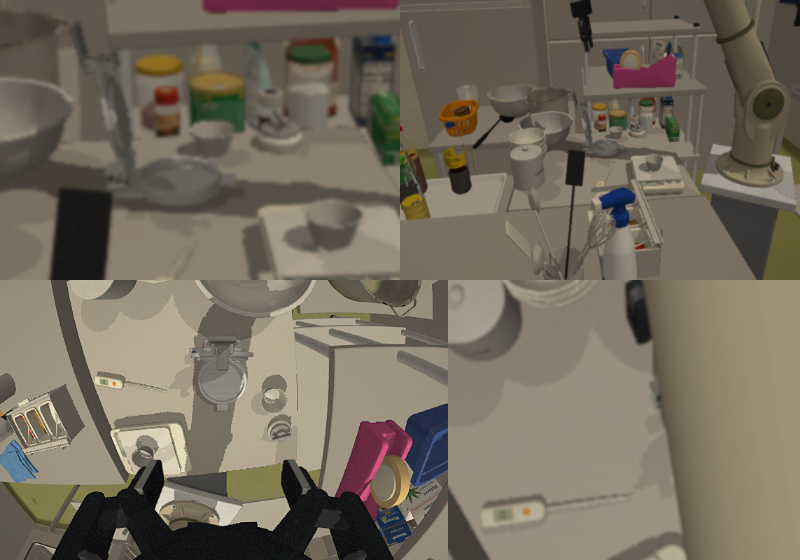

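The lid leans open past upright at side panel (110,100). The pin still lies across the hinge at wrist panel (195–250,352). One quick numeric check of the tongue, then I hand in.

```bash
python3 m3.py w5
```

```text
31.075 [0.612  0.0918 0.364 ] [3.1412 0.1768 0.3604] [ 1.2  0.3 -0.2]
38 5 [ 4.3 40.4 34.6  9.3 40.6 37.5]
41 13 [ 2.1 41.8 33.8 10.9 43.5 38.8]
44 15 [ 1.4 44.7 33.5 10.9 46.6 39.1]
47 16 [ 1.2 47.8 33.7 10.9 49.5 38. ]
50 14 [ 1.2 50.8 34.8  9.8 52.5 37.9]
53 14 [ 1.4 53.7 34.8  9.8 55.4 38.7]
56 14 [ 1.6 56.7 34.   9.8 58.4 38.6]
59 14 [ 1.5 59.6 35.  10.1 61.3 38.7]
62 14 [ 1.5 62.6 34.7 10.1 64.3 38.2]
65 26 [-6.9 65.6 34.9  9.8 67.5 39.3]
68 11 [-5.2 68.5 35.2  8.1 69.  39.3]
paddle 0
```

The tongue still spans 40–70 mm, so the pin is home. I hand in.

```bash
python3 -c "
from station import manip
print(manip.close_job())"
```

```text
the job is handed in; nothing more can be done
None
```

I slid the lid back to its stop, pushed the pin home through all three knuckles, released the latch and swung the lid over to lean open on its pinned hinge; the job was handed in at about 31 s.

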